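# Right the fallen bottle and shut the lane gate

## Robot

A 6-joint arm with a two-finger parallel gripper is mounted at the origin on the work surface. World frame = base frame: x ahead of the robot, y to its left, z up, the work surface at z = 0. Lengths are in m, angles in degrees, forces in N, time in s.
With the tool pointing down it reaches from about 0.375 to 0.9 m from the base axis. Payload 3.1 kg.
Tool frame: the origin (TCP) lies between the finger pads; the fingertips stand 11 mm ahead of it and the grasp point (between the pads) lies 8 mm behind it; z points along the fingers, y is the line along which they close (so a half turn about z gives the same grasp; the last joint's range is limited). The gripper opens to 87 mm and grips with 3 to 60 N. Pads are 19 mm wide; open, the fingers measure 117 mm over their backs; the gripper's body (75 mm by 190 mm) begins 51 mm behind the grasp point.
Start: joints at [-79.727, 30.224, 82.088, -0, 67.689, -10.227], TCP at [0.219, -0.585, 0.234] pointing down, gripper open.
Joint ranges: [-176.69, 176.69], [-43.24, 126.21], [12.49, 139.97], [-82, 262], [0, 151.66], [-163.58, 163.58]. Speed limits (degrees/s): [159.86, 159.86, 180, 180, 180, 180].

## Interface

Orientations are given as a 3x3 rotation matrix whose columns are the frame's x, y, z axes.
In Python, from rig import bot, viewer, workorder, models gives the robot as it stands.
- The arm moves only by the shell command python3 -m jog 'ROWS'. ROWS is JSON, a list of rows, each a list of 7 numbers: the opening, from 0 (shut) to 1 (fully open), then the shift along the tool's x, y, z in m, then the turn, a rotation vector about the tool's x, y, z in degrees. In form: [[claw, x, y, z, ax, ay, az], ...]. A call has 1 to 20 rows; each row is the pose to reach, as a shift and turn from the pose commanded when the call began, along the tool's axes at that moment; what a row does not reach only later rows make up. A row lasts 1/8 s, in which the tool goes at most 62.5 mm and 10.7 degrees, less where a joint would pass 70% of its speed; a pose out of reach is approached as far as the arm can. A call with a gripper value outside its range is refused whole. The fingers move at their own pace and stop on an object; the grip force is fixed at half the most. Time passes only in rows, so rows that repeat a pose let the fingers close. It gives the time, the measured TCP pose, the force, the opening and the grip force at its end, in the units of the state.
- bot.read_state(): the state, without advancing time (a new reading comes with each control period).
- viewer.capture(name): name is "scene" or "top"; returns (picture, depth): 384x512x3 uint8, blue, green, red; 384x512 float32, m along the optical axis (not along the pixel's ray), 0 where there is no reading.
- viewer.camera_info(name): a dict with "fx", "fy", "cx", "cy" (pixels), "world_to_cam" (4x4, takes a point from world to camera coordinates). Camera axes: x right, y down, z forward; pixel columns grow to the right and rows downward; lengths in m; the calibration is good to about 2 mm. A picture is of the moment at which its call begins. camera_info takes no time and is no camera call.
- workorder.hand_in(): hands the job in; it is judged then, once.
Trained networks look in the newest picture that a camera, given by its name, has taken for a name from the list of things; names that differ only in an ending like _2 or _b are one class to them, and where a whole thing is asked for, a point or a joint stands for the part that bears it (a point fixed in the world has none). Each returns a list of dicts, best first, with "p" (0 to 1); they miss things now and then, are a little off and sometimes report something else, mostly with a low value. They report only what shows in the picture. A call takes as long as a camera call. They do not tell look-alikes from the thing itself.
- models.outline_of(camera, thing): "mask" (384x512 bool, what is visible of it).
- models.tip_of(camera, thing): "xyz" ([x, y, z] in m, in world coordinates, good to about 4 mm: a listed point, or the origin of a listed thing).
The state is a dict: "time_s": time; "joint_positions": joint angles; "qvel": joint speeds; "tau": joint torques, N m; "position": TCP position; "tcp_rot": TCP orientation; "force": force on the tool from outside, world axes, zero at the start; "moment": the same for the moment, N m; "opening": opening from 0.0 (shut) to 1.0 (fully open); "grasp_force": force on a finger pad.
Only numpy, scipy, OpenCV 4.12 (cv2) and the standard library are available. Lean on these libraries where they do the work, as an engineer would, in place of code of your own. Each camera call takes 0.05 s, during which the arm holds its last target. There are 200 camera calls.

## Task

One glass bottle has toppled forward out of its row onto the lowered front gate of the lane. With the gate still down, tip it back up so that it stands upright in the lane among the others, without knocking over its neighbours. Then push the gate up until it is fully shut, leaving all four bottles standing in the lane and the things beside the lane where they are.

Things in the scene. Friction and masses are not known exactly. Their poses are not given: they have to be found in the camera images.
- lane: fixed aluminium lane 330 long. Origin on the table under its middle; x towards the rear guide, y along the row, z up. Bed top at z = 40. Bottles stand between x = -22 (shut gate) and x = 22 (rear guide, 6 thick, 40 high above the bed), in places at y = -78, -26, 26, 78 (each up to 6 off). End plates at y = +-157 to +-165, x = -22 to 28, rise 40 above the bed
- gate (a joint): green metal gate, a flat plate 316 long (lane y = -158 to 158), 60 high, 4 thick, hinged at the bottom along the bed's front edge. 0 = shut (upright, a stop), growing as its top swings out to the lane's -x and down; 1.0 rad = lowered onto its stop. Stiff hinge (0.13 N m, 2 to 3 N at the top edge): stays where left
- gate_edge (a point): middle of the gate's top edge, 60 from the hinge axis; moves with the gate
- gate_hinge (a point): middle of the gate's hinge axis, at the lane's x = -24, 40 above the table; its y is along the hinge and its z along the plate towards the top edge
- fallen: the fallen bottle, made like bottle1, same axes and origin. Its foot is on the bed in one of the four places (which one varies); it leans about 60 degrees over the lowered gate, cap outwards. Pushed at the cap towards the rear guide it tips up about its foot; within about 15 degrees of upright it settles by itself; pushed too far it goes over the rear guide
- fallen_top (a point): centre of the top of the fallen bottle's cap
- bottle1: standing round glass bottle with a silvery cap, 115 tall: glass body 36 in diameter up to 78 above its foot, tapering to 18 at 88, then the cap 20 in diameter up to 115; about 140 g. Origin at the centre of its foot, z along its axis towards the cap
- bottle2: standing neighbour, same as bottle1
- bottle3: standing neighbour, same as bottle1
- bin: red plastic open bin on the table to the left of the lane, 160 x 200 x 100 high, origin under its centre; bystander
- die: round dark steel press die on the table to the right beyond the lane, 60 in diameter, 50 high, origin under its centre; bystander
- wrench: steel wrench lying on the table to the right of the lane; origin under its middle; bystander
Not all that is in view belongs to the job. What is shaped like the bottle1 but pink is not meant.

How it is judged (in metres and radians):
On the way:
1. the fallen bottle stands upright in the lane while the gate is still down (angle between fallen's own z axis and vertical below 0.08 rad and x of fallen in the frame of lane between -0.016 and 0.016 m and y of fallen in the frame of lane between -0.15 and 0.15 m and z of fallen in the frame of lane between 0.034 and 0.046 m and value of joint gate above 0.7 rad), for 0.3 s.
At the end, for the whole second after the job is handed in: all four bottles stand at rest on the lane bed between the gate and the rear guide (tilted less than 0.08 rad, foot within 6 mm of the bed's height, within 16 mm of the lane's centre line and 150 mm of its middle), and the gate is shut (within 0.08 rad) (angle between each of fallen, bottle1, bottle2, bottle3's own z axis and vertical below 0.08 rad and x of fallen in the frame of lane between -0.016 and 0.016 m and y of fallen in the frame of lane between -0.15 and 0.15 m and z of fallen in the frame of lane between 0.034 and 0.046 m and linear speed of each of fallen, bottle1, bottle2, bottle3 below 0.02 m/s and x of bottle1 in the frame of lane between -0.016 and 0.016 m and y of bottle1 in the frame of lane between -0.15 and 0.15 m and z of bottle1 in the frame of lane between 0.034 and 0.046 m and x of bottle2 in the frame of lane between -0.016 and 0.016 m and y of bottle2 in the frame of lane between -0.15 and 0.15 m and z of bottle2 in the frame of lane between 0.034 and 0.046 m and x of bottle3 in the frame of lane between -0.016 and 0.016 m and y of bottle3 in the frame of lane between -0.15 and 0.15 m and z of bottle3 in the frame of lane between 0.034 and 0.046 m and value of joint gate below 0.08 rad); the robot touches nothing.
It fails at once if a standing bottle is knocked over (tilts more than 0.35 rad) (angle between any of bottle1, bottle2, bottle3's own z axis and vertical above 0.35 rad).
It fails at once if a thing beside the lane (bin, die, wrench) is shifted by more than 30 mm (distance of any of bin, die, wrench from where it was at the start of the episode above 0.03 m).
It also fails if it takes over 50 s, if anything falls off the work surface, if the arm or the gripper's body presses on something with over 40 N, if the wrist force passes 120 N, or if a joint passes its speed limit or range.

## Working session

There is one attempt and no reset: what is moved stays moved. The work goes in short steps, Python scripts to look and compute and a shell command to move; the robot and the scene stay as the last step left them, time stands still between calls to the robot, and variables do not carry over. Pictures are saved under pics/ and viewed, at most 10 in all, crops included, and the job is handed in when it is done.

```bash
mkdir -p pics; ls; python3 - <<'E'
from rig import bot, viewer, workorder, models
import cv2, numpy as np
ims=[]
for c in ("scene","top"):
    p,d=viewer.capture(c); cv2.imwrite(f"pics/{c}0.png",p)
    i=viewer.camera_info(c); print(c,i['fx'],np.round(np.linalg.inv(np.array(i['world_to_cam'])),3).tolist())
    for t in ("lane","gate_edge","gate_hinge","fallen","fallen_top","bottle1","bin","die","wrench"):
        print(c,t,[(round(r['p'],2),np.round(r['xyz'],3).tolist(), ) for r in models.tip_of(c,t)])
s=bot.read_state(); print(s['time_s'],s['position'],np.round(s['tcp_rot'],3).tolist())
E
```

```text
pics
scene 354.3005523525314 [[-0.189, 0.524, -0.831, 1.438], [0.982, 0.09, -0.166, 0.131], [-0.012, -0.847, -0.531, 0.597], [0.0, 0.0, 0.0, 1.0]]
scene lane [(0.91, [0.663, -0.021, 0.003])]
scene gate_edge [(0.86, [0.588, -0.036, 0.077])]
scene gate_hinge [(0.7, [0.637, -0.026, 0.04])]
scene fallen [(0.69, [0.643, 0.056, 0.055])]
scene fallen_top [(0.76, [0.55, 0.036, 0.115])]
scene bottle1 [(0.88, [0.803, -0.182, -0.002]), (0.71, [0.68, -0.1, 0.04]), (0.7, [0.651, 0.007, 0.04]), (0.57, [0.665, -0.041, 0.037]), (0.32, [0.657, -0.02, 0.003])]
scene bin [(0.7, [0.561, 0.39, 0.001])]
scene die [(0.84, [0.693, -0.379, -0.001])]
scene wrench [(0.48, [0.44, -0.38, -0.003]), (0.39, [0.653, 0.008, 0.035])]
top 358.8900338934844 [[0.026, -0.994, 0.11, 0.541], [-1.0, -0.028, -0.013, -0.0], [0.016, -0.109, -0.994, 1.069], [0.0, 0.0, 0.0, 1.0]]
top lane [(0.85, [0.657, -0.02, -0.002])]
top gate_edge [(0.95, [0.586, -0.035, 0.072]), (0.63, [0.546, 0.039, 0.114])]
top gate_hinge [(0.65, [0.631, -0.023, 0.043])]
top fallen []
top fallen_top [(0.64, [0.542, 0.04, 0.113])]
top bottle1 [(0.75, [0.649, 0.009, 0.042]), (0.69, [0.676, -0.099, 0.039]), (0.65, [0.803, -0.183, 0.001]), (0.53, [0.664, -0.043, 0.044])]
top bin [(0.81, [0.562, 0.387, 0.004])]
top die [(0.71, [0.692, -0.376, 0.001])]
top wrench [(0.6, [0.438, -0.38, 0.005])]
1.0 [ 0.21892957 -0.58537093  0.23355761] [[0.937, 0.35, 0.0], [0.35, -0.937, 0.0], [0.0, -0.0, -1.0]]
```

View pics/scene0.png

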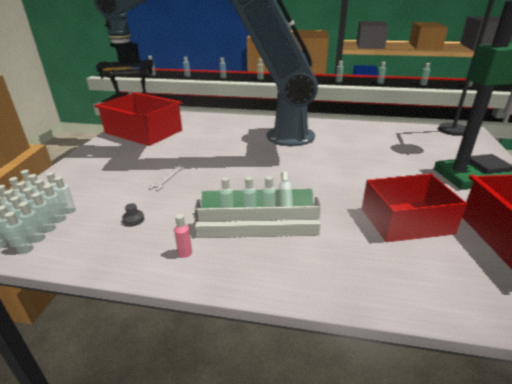

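View pics/top0.png

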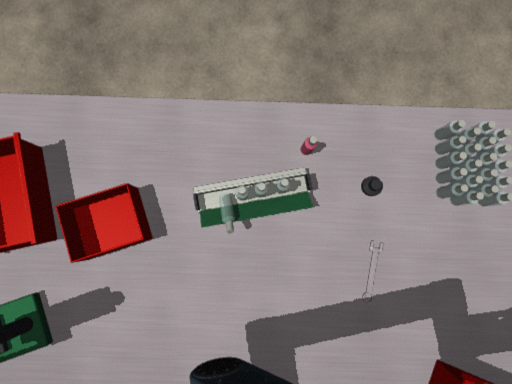

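The top view shows the fallen bottle with its cap at about (229,230) and its body at (229,205). The green gate runs from (200,218) to (312,202), and the three standing caps are at (243,190), (262,187) and (284,183). What could be confused with it: the pink bottle at (309,146), the crate of bottles at (480,165) and the three standing bottles. The fallen one is the only bottle lying over the gate. Next I measure the lane yaw and check the choice in a crop.

```bash
cat > h.py <<'E'
from rig import bot, viewer, workorder, models
import cv2, numpy as np
from scipy.spatial.transform import Rotation as R
def cloud(c,d):
    i=viewer.camera_info(c); v,u=np.indices(d.shape)
    P=np.stack([(u-i['cx'])/i['fx']*d,(v-i['cy'])/i['fy']*d,d,np.ones_like(d)],-1)
    W=(P@np.linalg.inv(np.array(i['world_to_cam'])).T)[...,:3]; W[d<=0]=np.nan; return W
E
python3 - <<'E'
from h import *
for c in ("top","scene"):
    p,d=viewer.capture(c); W=cloud(c,d)
    if c=="top":
        crop=cv2.resize(p[150:260,170:330],None,fx=5,fy=5); cv2.imwrite("pics/crop.png",crop)
    for t in ("gate_edge","lane","fallen","bottle1"):
        for r in models.outline_of(c,t)[:4]:
            m=r['mask']; q=W[m]; q=q[np.isfinite(q).all(1)]
            (cx,cy),(w,h),a=cv2.minAreaRect(q[:,:2].astype(np.float32))
            v,u=np.nonzero(m)
            hi=q[q[:,2]>np.percentile(q[:,2],97)-.012]
            e=np.linalg.svd(q[:,:2]-q[:,:2].mean(0),full_matrices=False)[2][0]
            print(c,t,round(r['p'],2),m.sum(),'px',u.mean().round(),v.mean().round(),'rect',np.round([cx,cy,w,h,a],3),'mean',q.mean(0).round(3),'zmax',np.percentile(q[:,2],[2,98]).round(3),'top',hi.mean(0).round(3),'pca yaw',round(np.degrees(np.arctan2(-e[0],e[1])),1))
E
```

```text
top gate_edge 0.75 1628 px 258.0 208.0 rect [ 0.612 -0.031  0.049  0.315 11.857] mean [ 0.613 -0.039  0.06 ] zmax [0.042 0.076] top [ 0.598 -0.039  0.07 ] pca yaw -168.1
top lane 0.73 3979 px 253.0 197.0 rect [ 0.651 -0.024  0.13   0.346 11.87 ] mean [ 0.646 -0.025  0.053] zmax [0.002 0.081] top [ 0.635 -0.031  0.077] pca yaw 10.7
top fallen 0.81 447 px 227.0 211.0 rect [ 0.597  0.047  0.114  0.036 11.912] mean [0.6   0.047 0.093] zmax [0.062 0.119] top [0.564 0.04  0.112] pca yaw 101.6
top bottle1 0.69 207 px 309.0 145.0 rect [ 7.9800e-01 -1.8000e-01  3.5000e-02  3.0000e-02  6.2385e+01] mean [ 0.795 -0.177  0.075] zmax [0.014 0.117] top [ 0.8   -0.181  0.114] pca yaw -30.3
top bottle1 0.66 156 px 260.0 189.0 rect [ 0.662 -0.04   0.032  0.032  1.125] mean [ 0.658 -0.039  0.124] zmax [0.056 0.157] top [ 0.663 -0.041  0.154] pca yaw 48.5
top bottle1 0.62 178 px 282.0 185.0 rect [ 6.7600e-01 -1.0100e-01  3.3000e-02  3.4000e-02  4.5491e+01] mean [ 0.671 -0.097  0.122] zmax [0.052 0.157] top [ 0.676 -0.101  0.154] pca yaw 160.1
top bottle1 0.52 182 px 242.0 192.0 rect [6.5600e-01 1.1000e-
[... 627 characters left out ...]
  0.004] pca yaw -100.6
scene fallen 0.62 377 px 285.0 191.0 rect [ 0.526  0.03   0.258  0.035 11.706] mean [0.607 0.045 0.089] zmax [0.066 0.115] top [0.572 0.039 0.109] pca yaw -79.0
scene bottle1 0.82 308 px 225.0 194.0 rect [ 0.58  -0.135  0.243  0.035 18.106] mean [ 0.686 -0.1    0.112] zmax [0.076 0.153] top [ 0.682 -0.101  0.149] pca yaw -79.5
scene bottle1 0.74 345 px 248.0 193.0 rect [ 0.53  -0.072  0.314  0.035 11.746] mean [ 0.67  -0.042  0.111] zmax [0.074 0.154] top [ 0.668 -0.043  0.15 ] pca yaw -77.8
scene bottle1 0.56 290 px 268.0 194.0 rect [6.6200e-01 6.0000e-03 3.1000e-02 2.2000e-02 6.9189e+01] mean [0.665 0.008 0.11 ] zmax [0.075 0.153] top [0.659 0.008 0.149] pca yaw 4.5
```

View pics/crop.png

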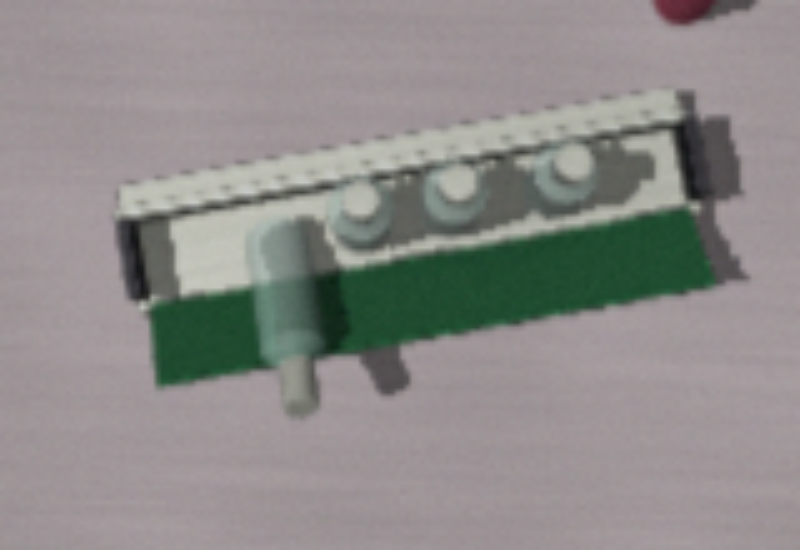

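Yaw is 11.8° and the lane origin is about (0.660, -0.021). The fallen bottle sits at lane y of about +80, with its cap top at lane (-100, 80, 114), which fits the geometry for a 60° lean. The crop shows its cap at crop pixel (298,405), with the neighbour at (360,210). I'll push with closed fingers and the tool pitched 30°, so the gripper body stays back.

```bash
cat >> h.py <<'E'
Y=np.radians(11.8); L=np.array([.660,-.021,0]); RL=R.from_euler('z',Y).as_matrix()
def tgt(x,y,z,pitch):
    p=L+RL@np.array([x,y,z]); c,s=np.cos(np.radians(pitch)),np.sin(np.radians(pitch))
    return p, RL@np.column_stack([[c,0,s],[0,-1,0],[s,0,-c]])
def rel(x,y,z,pitch):
    s=bot.read_state(); T=np.array(s['tcp_rot']); p,M=tgt(x,y,z,pitch)
    return np.r_[(T.T@(p-np.array(s['position']))).round(4), R.from_matrix(T.T@M).as_rotvec(degrees=True).round(1)].tolist()
def where():
    s=bot.read_state(); T=RL.T@np.array(s['tcp_rot'])
    print('t',round(s['time_s'],2),'lane',(RL.T@(np.array(s['position'])-L)).round(4),'axes',T.round(3).tolist(),'F',np.round(s['force'],1),'open',s['opening'])
E
python3 -c "
from h import *
print(rel(-.17,.08,.20,30))"
```

```text
[0.4549, -0.479, 0.0336, -2.3, 29.9, 8.5]
```

```bash
python3 -m jog '[[0,0.455,-0.479,0.034,-2.3,29.9,8.5],[0,0.455,-0.479,0.034,-2.3,29.9,8.5],[0,0.455,-0.479,0.034,-2.3,29.9,8.5],[0,0.455,-0.479,0.034,-2.3,29.9,8.5],[0,0.455,-0.479,0.034,-2.3,29.9,8.5],[0,0.455,-0.479,0.034,-2.3,29.9,8.5],[0,0.455,-0.479,0.034,-2.3,29.9,8.5],[0,0.455,-0.479,0.034,-2.3,29.9,8.5],[0,0.455,-0.479,0.034,-2.3,29.9,8.5],[0,0.455,-0.479,0.034,-2.3,29.9,8.5],[0,0.455,-0.479,0.034,-2.3,29.9,8.5],[0,0.455,-0.479,0.034,-2.3,29.9,8.5],[0,0.455,-0.479,0.034,-2.3,29.9,8.5],[0,0.455,-0.479,0.034,-2.3,29.9,8.5],[0,0.455,-0.479,0.034,-2.3,29.9,8.5]]'; python3 -c "
from h import *
where()
print(rel(-.15,.08,.10,30))"
```

```text
time_s: 3.38
position: [0.4773, 0.0212, 0.1996]
tcp_rot: [[0.848, 0.202, 0.489], [0.175, -0.979, 0.1], [0.499, 0.001, -0.866]]
force: [0.6, 0.3, -0.5]
opening: 0.007
grasp_force: 0.0
t 3.38 lane [-0.1702  0.0786  0.1996] axes [[0.866, -0.003, 0.499], [-0.002, -1.0, -0.002], [0.499, 0.001, -0.866]] F [ 0.6  0.3 -0.5] open 0.00718324702043172
[-0.0323, -0.0015, 0.0964, 0.1, 0.0, -0.1]
```

```bash
python3 -m jog '[[0,-0.032,-0.0015,0.096,0,0,0],[0,-0.032,-0.0015,0.096,0,0,0],[0,-0.032,-0.0015,0.096,0,0,0],[0,-0.032,-0.0015,0.096,0,0,0]]'; python3 - <<'E'
from h import *
where()
for c in ("scene","top"):
    p,d=viewer.capture(c); print([np.round(RL.T@(np.array(r['xyz'])-L),3).tolist() for r in models.tip_of(c,"fallen_top")])
cv2.imwrite("pics/s1.png",cv2.resize(viewer.capture("scene")[0][140:250,180:340],None,fx=5,fy=5))
for q in [(-.127,.08,.10),(-.112,.08,.111),(-.096,.08,.122),(-.071,.08,.139),(-.044,.08,.144),(-.036,.08,.146)]: print(rel(*q,30))
E
```

```text
time_s: 3.88
position: [0.4979, 0.0277, 0.1044]
tcp_rot: [[0.846, 0.204, 0.492], [0.175, -0.979, 0.104], [0.503, -0.002, -0.864]]
force: [0.7, -0.1, 0.7]
opening: 0.003
grasp_force: 0.0
t 3.88 lane [-0.1487  0.0809  0.1044] axes [[0.864, -0.001, 0.503], [-0.002, -1.0, 0.002], [0.503, -0.002, -0.864]] F [ 0.7 -0.1  0.7] open 0.0030601433065622335
[[-0.099, 0.078, 0.111], [-0.075, 0.003, 0.08], [-0.002, -0.02, 0.034]]
[[-0.102, 0.081, 0.113]]
[0.0162, 0.0022, 0.0159, -0.2, -0.2, -0.0]
[0.0347, 0.0022, 0.0139, -0.2, -0.2, -0.0]
[0.054, 0.0022, 0.0125, -0.2, -0.2, -0.0]
[0.0842, 0.0022, 0.0104, -0.2, -0.2, -0.0]
[0.11, 0.0022, 0.0196, -0.2, -0.2, -0.0]
[0.118, 0.0022, 0.0219, -0.2, -0.2, -0.0]
```

View pics/s1.png

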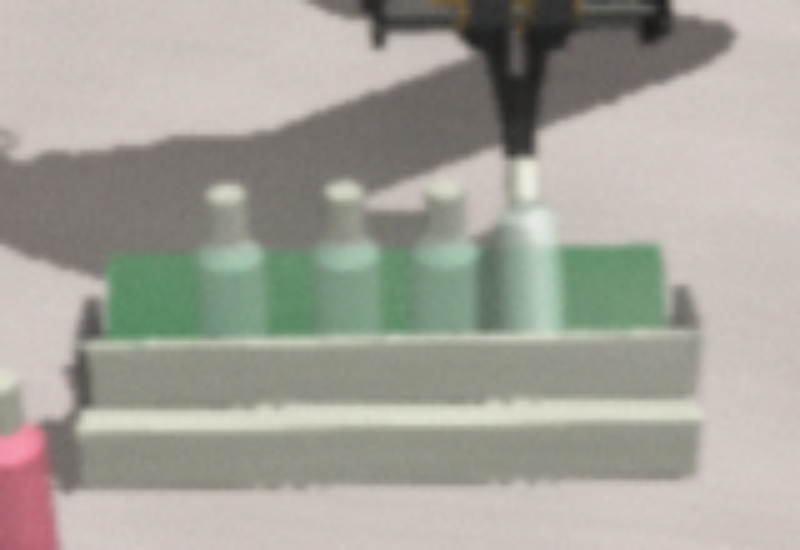

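The picture shows the closed fingertips lined up behind the fallen cap at crop pixel (523,160). Now I push to a lean of about 30°.

```bash
python3 -m jog '[[0,0.010,0,0.010,0,0,0],[0,0.0195,0,0.0125,0,0,0],[0,0.026,0,0.012,0,0,0],[0,0.032,0,0.0115,0,0,0],[0,0.038,0,0.0107,0,0,0],[0,0.044,0,0.010,0,0,0],[0,0.050,0,0.0095,0,0,0],[0,0.057,0,0.009,0,0,0],[0,0.063,0,0.0085,0,0,0],[0,0.069,0,0.008,0,0,0],[0,0.075,0,0.0075,0,0,0],[0,0.081,0,0.007,0,0,0],[0,0.0875,0,0.007,0,0,0],[0,0.0875,0,0.007,0,0,0]]'; python3 - <<'E'
from h import *
where()
for c in ("scene","top"):
    p,d=viewer.capture(c); print([np.round(RL.T@(np.array(r['xyz'])-L),3).tolist() for r in models.tip_of(c,"fallen_top")])
    if c=='scene': cv2.imwrite("pics/s2.png",cv2.resize(p[140:250,180:340],None,fx=5,fy=5))
E
```

```text
time_s: 5.88
position: [0.5753, 0.0452, 0.1448]
tcp_rot: [[0.844, 0.207, 0.494], [0.178, -0.978, 0.106], [0.505, -0.002, -0.863]]
force: [-0.5, 0.2, -0.2]
opening: 0.005
grasp_force: 0.0
t 5.88 lane [-0.0693  0.0821  0.1448] axes [[0.863, 0.002, 0.505], [0.001, -1.0, 0.003], [0.505, -0.002, -0.863]] F [-0.5  0.2 -0.2] open 0.005023081550885578
[[-0.047, 0.079, 0.149], [-0.011, 0.42, -0.001], [0.001, 0.031, 0.037]]
[[-0.053, 0.085, 0.151]]
```

View pics/s2.png

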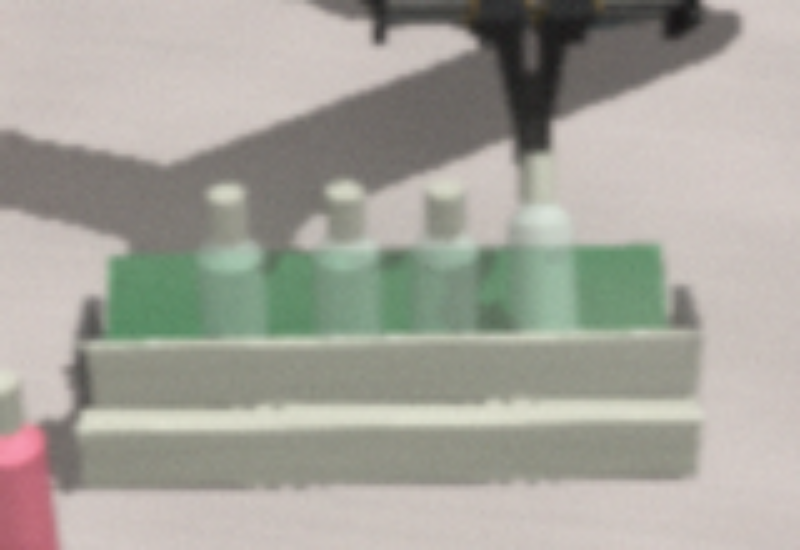

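The bottle is leaning at about 30°, and its cap at (537,170) is aligned with the fingers. Now I continue gently.

```bash
python3 -m jog '[[0,0.004,0,0.002,0,0,0],[0,0.008,0,0.004,0,0,0],[0,0.012,0,0.006,0,0,0],[0,0.016,0,0.008,0,0,0],[0,0.019,0,0.010,0,0,0],[0,0.022,0,0.012,0,0,0],[0,0.025,0,0.0135,0,0,0],[0,0.028,0,0.015,0,0,0],[0,0.030,0,0.016,0,0,0],[0,0.030,0,0.016,0,0,0]]'; python3 - <<'E'
from h import *
where()
for c in ("scene","top"):
    p,d=viewer.capture(c); print([np.round(RL.T@(np.array(r['xyz'])-L),3).tolist() for r in models.tip_of(c,"fallen_top")])
    for r in models.outline_of(c,"fallen")[:2]:
        q=cloud(c,d)[r['mask']]; q=q[np.isfinite(q).all(1)]; print(((q-L)@RL).mean(0).round(3))
E
```

```text
time_s: 7.32
position: [0.6082, 0.0525, 0.1444]
tcp_rot: [[0.846, 0.206, 0.492], [0.177, -0.978, 0.107], [0.503, -0.003, -0.864]]
force: [-0.7, -0.3, -0.7]
opening: 0.007
grasp_force: 0.0
t 7.33 lane [-0.0357  0.0826  0.1444] axes [[0.864, 0.002, 0.503], [-0.0, -1.0, 0.004], [0.503, -0.003, -0.864]] F [-0.7 -0.3 -0.7] open 0.007491128723309745
[[-0.004, 0.084, 0.156]]
[0.007 0.083 0.112]
[[0.002, 0.089, 0.156]]
[-0.001  0.085  0.13 ]
```

```bash
python3 -m jog '[[0,-0.004,0,-0.002,0,0,0],[0,-0.012,0,-0.007,0,0,0],[0,-0.035,0,-0.02,0,0,0],[0,-0.07,0,-0.04,0,0,0],[0,-0.087,0,-0.05,0,0,0],[0,-0.087,0,-0.05,0,0,0]]'; python3 - <<'E'
from h import *
where(); im=[]
for c in ("scene","top"):
    p,d=viewer.capture(c); print([np.round(RL.T@(np.array(r['xyz'])-L),3).tolist() for r in models.tip_of(c,"fallen_top")])
    print('b',[np.round(RL.T@(np.array(r['xyz'])-L),3).tolist() for r in models.tip_of(c,"bottle1")],[np.round(RL.T@(np.array(r['xyz'])-L),3).tolist() for r in models.tip_of(c,"gate_edge")])
    im.append(cv2.resize(p[140:240,180:340],(640,300) if 0 else (480,300)))
cv2.imwrite("pics/s3.png",np.vstack(im))
E
```

```text
time_s: 8.38
position: [0.5079, 0.0318, 0.1435]
tcp_rot: [[0.848, 0.204, 0.49], [0.174, -0.979, 0.107], [0.501, -0.005, -0.865]]
force: [0.5, 0.4, -0.8]
opening: 0.005
grasp_force: 0.0
t 8.38 lane [-0.1381  0.0828  0.1435] axes [[0.865, -0.0, 0.501], [-0.003, -1.0, 0.004], [0.501, -0.005, -0.865]] F [ 0.5  0.4 -0.8] open 0.00494619202236598
[[0.005, 0.084, 0.156], [-0.075, -0.003, 0.078]]
b [[0.11, -0.184, -0.004], [-0.001, 0.031, 0.037], [0.003, -0.08, 0.039], [0.001, -0.02, 0.037]] [[-0.077, 0.0, 0.076]]
[[0.004, 0.089, 0.156], [-0.289, -0.305, 0.002]]
b [[0.001, -0.082, 0.045], [0.106, -0.19, -0.001], [-0.004, 0.032, 0.042]] [[-0.078, -0.001, 0.076]]
```

View pics/s3.png

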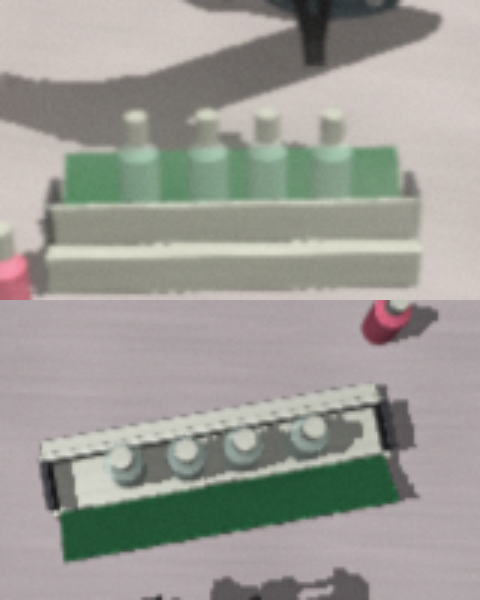

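The bottle stands upright at lane (4, 85), with its cap at scene crop (332,125) and top crop (122,458). The gate is still down, so I move on to shutting it.

```bash
python3 - <<'E'
from h import *
for q in [(-.14,0,.09),(-.125,0,.067),(-.084,0,.067),(-.075,0,.073),(-.061,0,.083),(-.048,0,.087),(-.040,0,.089),(-.037,0,.089)]: print(rel(*q,30))
E
```

```text
[-0.0311, 0.0825, 0.0439, -0.2, -0.2, 0.0]
[-0.0297, 0.0826, 0.0713, -0.2, -0.2, 0.0]
[0.0057, 0.0827, 0.092, -0.2, -0.2, 0.0]
[0.0165, 0.0827, 0.0913, -0.2, -0.2, 0.0]
[0.0336, 0.0827, 0.0897, -0.2, -0.2, 0.0]
[0.0469, 0.0827, 0.0928, -0.2, -0.2, 0.0]
[0.0548, 0.0828, 0.0951, -0.2, -0.2, 0.0]
[0.0574, 0.0828, 0.0966, -0.2, -0.2, 0.0]
```

```bash
python3 -m jog '[[0,-0.031,0.083,0.044,0,0,0],[0,-0.031,0.083,0.044,0,0,0],[0,-0.030,0.083,0.071,0,0,0],[0,-0.030,0.083,0.071,0,0,0],[0,-0.010,0.083,0.083,0,0,0],[0,0.006,0.083,0.092,0,0,0],[0,0.011,0.083,0.092,0,0,0],[0,0.0165,0.083,0.0915,0,0,0],[0,0.022,0.083,0.091,0,0,0],[0,0.028,0.083,0.0905,0,0,0],[0,0.0335,0.083,0.090,0,0,0],[0,0.038,0.083,0.091,0,0,0],[0,0.0425,0.083,0.092,0,0,0],[0,0.047,0.083,0.093,0,0,0],[0,0.047,0.083,0.093,0,0,0]]'; python3 - <<'E'
from h import *
where()
for c in ("scene","top"):
    viewer.capture(c); print([np.round(RL.T@(np.array(r['xyz'])-L),3).tolist() for r in models.tip_of(c,"gate_edge")])
print(rel(-.038,0,.089,30))
E
```

```text
time_s: 10.65
position: [0.6111, -0.0299, 0.0874]
tcp_rot: [[0.846, 0.208, 0.491], [0.178, -0.978, 0.108], [0.502, -0.004, -0.865]]
force: [-3.3, 0.1, 1.3]
opening: 0.0
grasp_force: 1.4
t 10.65 lane [-0.0497  0.0013  0.0874] axes [[0.865, 0.004, 0.502], [0.002, -1.0, 0.005], [0.502, -0.004, -0.865]] F [-3.3  0.1  1.3] open 0.0004931012704526142
[[-0.035, 0.004, 0.102]]
[[-0.039, 0.006, 0.096]]
[0.011, 0.0008, 0.0038, -0.3, -0.2, 0.0]
```

```bash
python3 -m jog '[[0,0.003,0,0.001,0,0,0],[0,0.006,0,0.002,0,0,0],[0,0.009,0,0.004,0,0,0],[0,0.011,0,0.005,0,0,0],[0,0.012,0,0.006,0,0,0],[0,0.012,0,0.006,0,0,0]]'; python3 - <<'E'
from h import *
where()
for c in ("scene","top"):
    viewer.capture(c); print([np.round(RL.T@(np.array(r['xyz'])-L),3).tolist() for r in models.tip_of(c,"gate_edge")])
E
```

```text
time_s: 11.6
position: [0.6199, -0.0286, 0.0871]
tcp_rot: [[0.85, 0.205, 0.486], [0.176, -0.979, 0.105], [0.497, -0.003, -0.868]]
force: [-24.4, -5.3, 17.4]
opening: 0.001
grasp_force: 13.0
t 11.6 lane [-0.0408  0.0008  0.0871] axes [[0.868, 0.001, 0.497], [-0.001, -1.0, 0.003], [0.497, -0.003, -0.868]] F [-24.4  -5.3  17.4] open 0.0012666814018333675
[[-0.023, 0.002, 0.104], [-0.0, 0.004, 0.003]]
[[-0.03, 0.001, 0.099], [-0.0, 0.001, 0.001]]
```

A force of 25 N against about 3 N for the hinge alone means the gate is on its stop. Now I retreat and check.

```bash
python3 -m jog '[[0,-0.009,0,-0.005,0,0,0],[0,-0.035,0,-0.02,0,0,0],[0,-0.07,0,-0.04,0,0,0],[0,-0.07,0,-0.07,0,0,0],[0,-0.07,0,-0.10,0,0,0],[0,-0.07,0,-0.10,0,0,0]]'; python3 - <<'E'
from h import *
where(); im=[]
for c in ("scene","top"):
    p,d=viewer.capture(c); f=lambda t:[np.round(RL.T@(np.array(r['xyz'])-L),3).tolist() for r in models.tip_of(c,t)]
    print(f("gate_edge"),f("bottle1"))
    W=(cloud(c,d)-L)@RL
    for y in (-.11,-.05,0,.05,.11):   # gate top edge band
        m=(abs(W[...,1]-y)<.012)&(W[...,0]<-.019)&(W[...,0]>-.06)&(W[...,2]>.09)&(W[...,2]<.105)
        print(y,m.sum(),np.nanmedian(W[m],0).round(4) if m.any() else '')
    im.append(cv2.resize(p[140:240,180:340],(480,300)))
cv2.imwrite("pics/s4.png",np.vstack(im))
E
```

```text
time_s: 12.55
position: [0.5188, -0.0531, 0.1408]
tcp_rot: [[0.844, 0.205, 0.496], [0.177, -0.979, 0.103], [0.507, 0.001, -0.862]]
force: [0.3, -0.0, 0.3]
opening: 0.0
grasp_force: 0.0
t 12.55 lane [-0.1448 -0.0026  0.1408] axes [[0.862, 0.0, 0.507], [0.001, -1.0, -0.0], [0.507, 0.001, -0.862]] F [ 0.3 -0.   0.3] open 0.0004642026128240519
[[-0.026, -0.0, 0.103]] [[0.107, -0.186, -0.0], [0.003, -0.08, 0.04], [-0.0, -0.024, 0.039], [0.001, 0.032, 0.036]]
-0.11 21 [-0.0233 -0.1132  0.0948]
-0.05 24 [-0.0234 -0.0515  0.0956]
0 19 [-0.0245  0.0026  0.095 ]
0.05 15 [-0.0234  0.0539  0.0951]
0.11 21 [-0.024   0.1138  0.096 ]
[[-0.028, -0.001, 0.097]] [[-0.001, -0.019, 0.043], [-0.002, 0.031, 0.041], [0.107, -0.188, -0.002], [-0.003, -0.081, 0.043]]
-0.11 14 [-0.0247 -0.1102  0.0997]
-0.05 15 [-0.0252 -0.0493  0.0983]
0 15 [-0.025   0.0004  0.1   ]
0.05 16 [-0.025   0.0501  0.0986]
0.11 15 [-0.025   0.1105  0.0992]
```

View pics/s4.png

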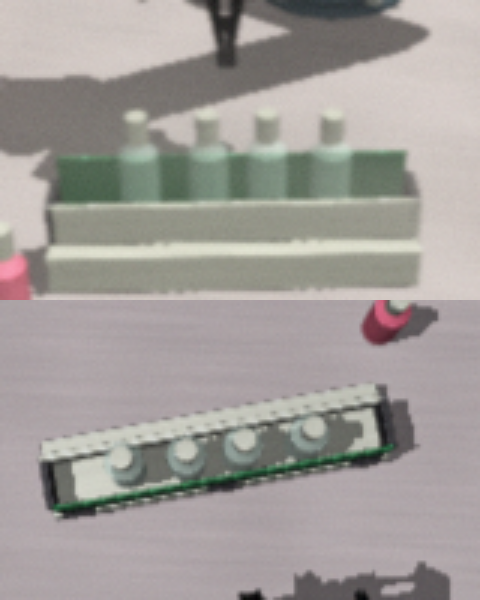

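The gate is upright: its edge is at x of about -24.5 mm, seen as the thin green line at top crop (230,480). All four bottles are standing and the arm is clear.

```bash
python3 -c "
from rig import workorder
print(workorder.hand_in())"
```

```text
the job is handed in; nothing more can be done
None
```

The fallen bottle was tipped upright with the gate still down, the gate was then pushed shut, and the job is handed in; the last pictures showed all four bottles standing and the arm clear, but the hand-in returned no verdict.

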